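# Hold a tube rack in the screwing fixture

### The job

Slide the fixture's stop by its grip along the track until the stop plate stands in one line with the marker plate behind it. Then bring the wooden test tube rack in front of the sprung fence, standing on the bench with its end against (or within a few millimetres of) the stop plate without shifting the stop, and press it squarely against both fence pads so that the fence is pushed in about 10 mm, half of its travel (about 8 N), never onto its hard stop. Finish while still holding it there with that steady push, so a colleague can screw it, and leave the other things on the bench alone.

Things in the scene. Friction and masses are not known exactly. Their poses are not given: they have to be found in the camera images.
- fence_line (a point): Fixed reference of the aluminium fixture bolted to the bench: in the plane of the fence's faces at rest, 35 mm above the bench. Axes: x into the fence (pressing direction), y along fence and track towards the stop, z up. In front (x < 0) only the stop plate stands on or over the bare bench; behind x = 34 mm are spring housings (66 mm tall) and the track.
- fence_face (a point): On the sprung fence, 10 mm to -y of fence_line when at rest; axes the same. The fence is two upright pads on one carrier, faces 5 to 65 mm above the bench: one from y = 35 to 64, one from y = -130 to -55 mm in fence_line's frame. Between them is an open window, blocked only below 17 mm height, that a finger fits into (34 mm deep).
- stop_slider (a joint): Position of the sliding stop along fixture +y, m: range 0 to 0.110, about 3 N of friction, stays where it is left.
- stop_plate (a point): On the sliding stop: middle of its upright 6 mm thick stop plate, 30 mm in front (-x) of the fence line at rest, 34 mm above the bench; axes as fence_line. The plate lies along x from x = -64 to +66 mm in fence_line's frame, 16 to 52 mm above the bench. The rack's end goes against its -y face, 3 mm from this point.
- stop_grip (a point): Centre of the black grip block of the sliding stop (22 mm along x, 16 mm along y, its top 96 mm above the bench); this point is 80 mm above the bench, 77 mm behind (+x) and 13 mm to +y of stop_plate. Free on all sides above 52 mm.
- marker (a point): Middle of the upright marker plate (6 mm thick, 18 mm along x, top 52 mm above the bench) clipped to the ledge behind the track, fixed in a run; its place along the track differs from run to run. Axes as fence_line. The stop is set when stop_plate and marker have the same y in the fixture's frame.
- rack_mid (a point): Centre of the loose wooden test tube rack (60 mm along its x, 200 along y, 78 tall; 0.27 to 0.44 kg), 39 mm above its underside. Ends are 10 mm full-height boards; between them a bottom board and a 60 mm wide shelf with holes, 48 to 56 mm above the underside, where it can be gripped across the width at mid-length. Either long side may face the fence.
- tube_rack: The same rack, origin at the centre of its underside.
- fence: The whole sprung fence (see fence_face); slides along fixture +x only, 0 at rest to 20 mm at its hard stop, on springs of 800 N/m without preload or friction (10 mm is 8 N). How far it is pushed in is the x of fence_face in the frame of fence_line. Origin on the bench, below fence_line when at rest; axes the same.
- dropper_1: Bystander, leave alone: dropping bottle, 37 mm across, 96 tall, with a rubber bulb (mm); origin at the centre of its underside.
- beaker_100: Bystander, leave alone: small glass beaker, 59 across, 71 tall (mm); origin at the centre of its underside.
- weighing_bottle: Bystander, leave alone: small glass jar, 36 across, 52 tall (mm); origin at the centre of its underside.
- crucible: Bystander, leave alone: small porcelain crucible, 41 across, 32 tall (mm); origin at the centre of its underside.
- tape_roll: Bystander, leave alone: roll of tape lying flat, 68 across, 18 tall (mm); origin at the centre of its underside.
- stopper_0: Bystander, leave alone: rubber stopper, 25 across, 24 tall (mm); origin at the centre of its underside.
- pen_blue: Bystander, leave alone: pen lying flat, 143 long along its y, 9 thick (mm); origin at the centre of its underside.

How it is judged:
By the outcome, as a careful person would: the job done as asked, in the order asked, and still so for the second after the job is handed in, while the arm keeps its last pose, push and grip.
It also fails if it takes over 64 s, if anything falls off the work surface, if the arm or the gripper's body presses on something with over 40 N, if the wrist force passes 120 N, or if a joint passes its speed limit or range.

### The arm

A 6-joint arm with a two-finger parallel gripper is mounted at the origin on a cart in front of the work surface, level with it; the furniture and walls round the work are solid. World frame = base frame: x ahead of the robot, y to its left, z up, the work surface at z = 0. Lengths are in m, angles in rad, forces in N, time in s.
With the tool pointing down it reaches from about 0.325 to 0.775 m from the base axis. Payload 9.3 kg.
Tool frame: the origin (TCP) lies at the centre of the arm's flange, where the gripper is bolted on; the fingertips stand 173 mm ahead of it and the grasp point (between the pads) lies 155 mm ahead of it; z points along the fingers, y is the line along which they close (so a half turn about z gives the same grasp; the last joint's range is limited). The gripper opens to 85 mm and grips with 20 to 120 N. Pads are 22 mm wide; open, the fingers measure 114 mm over their backs; the gripper's body (76 mm by 85 mm) begins 54 mm behind the grasp point. The pads swing forward as they close: fully open they stand 13 mm farther back than shut.
Start: joints at [0.999, 0.259, 0.021, 1.334, 0, 1.418], TCP at [0.224, 0.502, 0.405] pointing down, gripper open.
Joint ranges: [-3.04, 3.04], [-0.91, 1.82], [-1.04, 1.36], [-1.92, 1.95], [-1.52, 1.45], [-3.14, 3.14]. Speed limits (rad/s): [2.22, 2.22, 2.79, 3.14, 3.14, 3.14].

### API

Orientations are given as a rotation vector (axis times angle).
In Python, from bench import arm gives the robot as it stands.
- The arm moves only by the tool drive_tool, never from a script. Its argument "deltas" is a list that holds one entry, the list of rows, each a list of 7 numbers: the shift along the tool's x, y, z as a fraction of full scale, then the turn, a rotation vector about the tool's x, y, z as a fraction of full scale, then the opening, from 0 (shut) to 1 (fully open). A call has 1 to 12 rows; each row shifts and turns the commanded pose from where the row before left it, along the tool's axes as they then stand; what a row does not reach is not made up. Full scale, the value 1, is 5 cm for a shift and pi/2 rad for a turn. A row lasts 1/10 s, in which the tool goes at most 50 mm and 8.59 degrees, less where a joint would pass 70% of its speed; a pose out of reach is approached as far as the arm can. A call with a number of a shift or a turn outside -1 to 1 is refused whole. A call with a gripper value outside its range is refused whole. The fingers move at their own pace and stop on an object; the grip force is fixed at half the most. Time passes only in rows, so rows that do not move let the fingers close. It gives the time, the measured TCP pose, the force, the opening and the grip force at its end, in the units of the state.
- arm.get_state(): the state, without advancing time (a new reading comes with each control period).
- arm.read_camera(name): name is "scene" or "top"; returns the picture (384x512x3 uint8, blue, green, red); there is no depth.
- arm.camera_info(name): a dict with "fx", "fy", "cx", "cy" (pixels), "R" (3x3) and "t" (3): a world point X has camera coordinates R X + t. Camera axes: x right, y down, z forward; pixel columns grow to the right and rows downward; lengths in m; the calibration is good to about 2 mm. A picture is of the moment at which its call begins. camera_info takes no time and is no camera call.
- arm.close_job(): hands the job in; it is judged then, once.
The state is a dict: "clock": time; "qpos": joint angles; "qvel": joint speeds; "tau": joint torques, N m; "ee_pos": TCP position; "tcp_rot": TCP orientation; "wrist_force": force on the tool from outside, world axes, zero at the start; "wrist_torque": the same for the moment, N m; "finger_gap": finger opening in m; "finger_force": force on a finger pad.
Only numpy, scipy, OpenCV 4.12 (cv2) and the standard library are available. Lean on these libraries where they do the work, as an engineer would, in place of code of your own. Each camera call takes 0.05 s, during which the arm holds its last target. There are 200 camera calls.

## Working session

There is one attempt and no reset: what is moved stays moved. The work goes in short steps, Python scripts to look and compute and a tool call to move; the robot and the scene stay as the last step left them, time stands still between calls to the robot, and variables do not carry over. Pictures are saved under pics/ and viewed, at most 10 in all, crops included, and the job is handed in when it is done.

Besides the shell and the picture viewer there is one more tool, called after "Call:" as name(argument=value, ...), one argument or row to a line, values as JSON. drive_tool: Moves the arm, as the interface text tells. Its arguments: {"type":"object","properties":{"deltas":{"type":"array","items":{"type":"array","items":{"type":"array","items":{"type":"number","minimum":-1,"maximum":1}}}}},"required":["deltas"]}

```bash
ls; mkdir -p pics; python3 - <<'E'
from bench import arm
import cv2
for n in("scene","top"):
    im=arm.read_camera(n); cv2.imwrite(f"pics/{n}0.png",cv2.resize(im,(800,600),interpolation=cv2.INTER_CUBIC)); cv2.imwrite(f"{n}0_raw.png",im)
    print(n,arm.camera_info(n))
print(arm.get_state())
E
```

```text
pics
scene {'fx': 376.05254218854145, 'fy': 376.05254218854145, 'cx': 259.57520156938347, 'cy': 190.3986547185708, 'R': array([[ 0.8458062 , -0.53342254,  0.00850092],
       [-0.32618911, -0.52969015, -0.78296169],
       [ 0.42215227,  0.65946095, -0.62201183]]), 't': array([-0.43663603,  0.24057768,  1.09805713])}
top {'fx': 370.2437204959137, 'fy': 370.2437204959137, 'cx': 253.61949656310117, 'cy': 188.4763438713717, 'R': array([[ 0.01334231, -0.99988925,  0.00659252],
       [-0.99568513, -0.01389115, -0.09175051],
       [ 0.09183193, -0.00533991, -0.9957602 ]]), 't': array([-0.01355459,  0.50944265,  1.22814741])}
{'clock': 0.1, 'qpos': array([9.99456118e-01, 2.59150321e-01, 2.08314475e-02, 1.33372254e+00,
       1.14892109e-06, 1.41818524e+00]), 'qvel': array([ 0.00037189, -0.0005982 ,  0.00126468,  0.00014921,  0.00120476,
       -0.0003559 ]), 'tau': array([ 4.11144400e-03, -5.56692696e+01,  3.45070803e+01,  1.16246712e-02,
       -1.70549397e-04,  1.77553136e-05]), 'ee_pos': array([0.2236132 , 0.50243819, 0.40411622]), 'tcp_rot': array([-6.52851552e-01, -3.07255741e+00,  1.82814264e-03]), 'wrist_force': array([-0.28926688, -0.39408499, -0.02985366]), 'wrist_torque': array([ 0.01938601,  0.00565758, -0.01187279]), 'finger_force': 0.0, 'finger_gap': 0.08570017821861393}
```

View pics/top0.png

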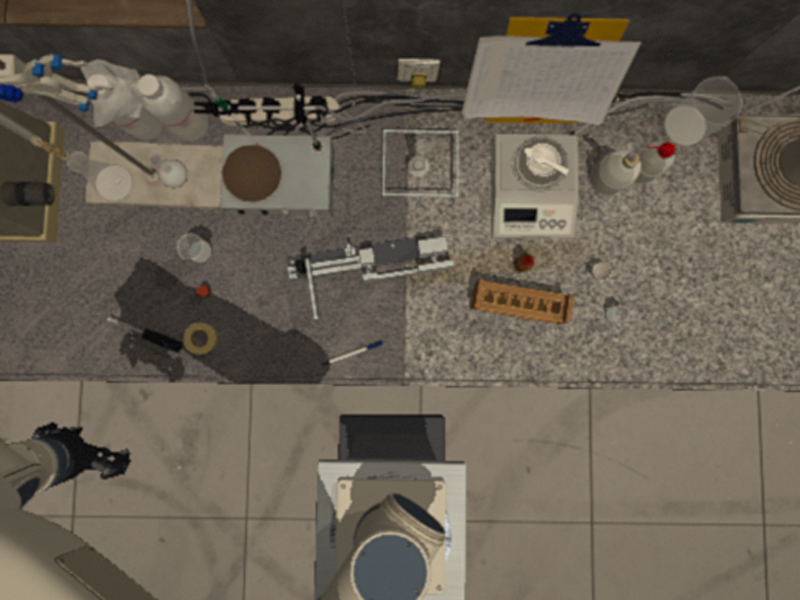

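View pics/scene0.png

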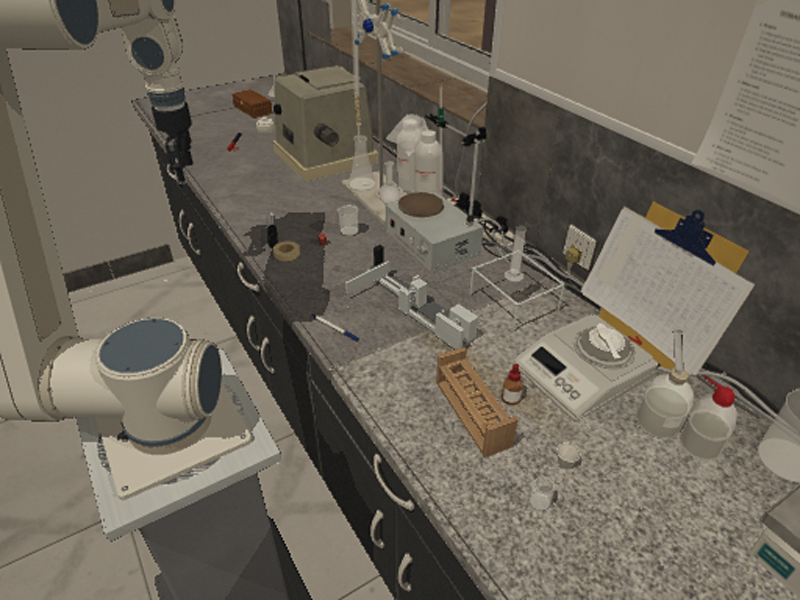

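The top view shows the fixture at (290–450, 235–320), with the stop plate near (312,290), the black grip near (298,266) and the rack at (523,302). The scene view agrees with this. The dropper stands just behind the rack. I'll zoom in next.

```bash
python3 - <<'E'
import cv2,numpy as np
t=cv2.imread("top0_raw.png");s=cv2.imread("scene0_raw.png")
# top crop x 178..298,y 145..210 ; rack 298..378
a=cv2.resize(t[145:210,178:298],None,fx=6.6,fy=6.6,interpolation=cv2.INTER_CUBIC)
cv2.imwrite("pics/c1.png",a[:, :796])
b=cv2.resize(t[155:215,295:405],None,fx=5,fy=5,interpolation=cv2.INTER_CUBIC)
c=cv2.resize(s[150:300,215:345],None,fx=4,fy=4,interpolation=cv2.INTER_CUBIC)
cv2.imwrite("pics/c2.png",c)
cv2.imwrite("pics/c3.png",b)
E
```

```text
(no output)
```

View pics/c1.png

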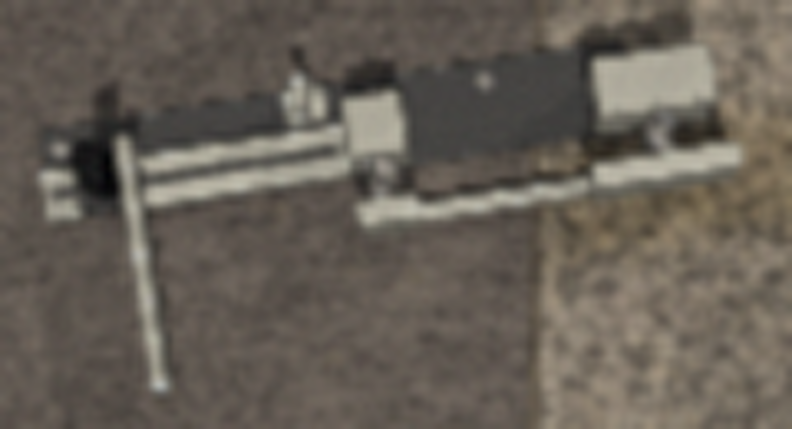

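View pics/c2.png

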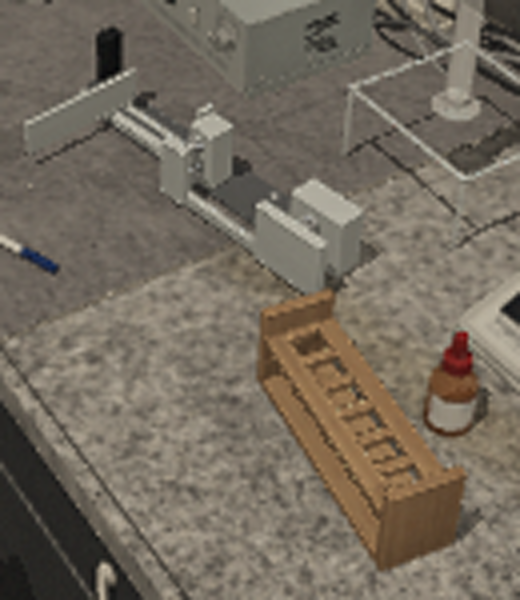

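View pics/c3.png

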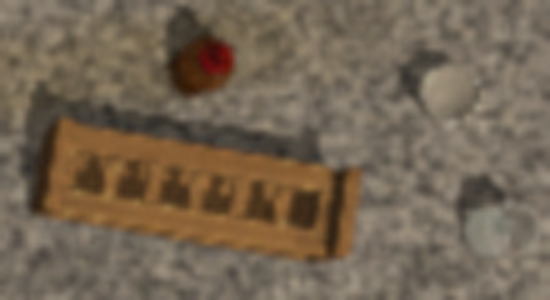

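```bash
cat > h.py <<'E'
from bench import arm
import numpy as np,cv2
from scipy.optimize import least_squares
from scipy.spatial.transform import Rotation as Rn
def proj(n,P):
    c=arm.camera_info(n);q=np.atleast_2d(P)@c["R"].T+c["t"]
    return q[:,:2]/q[:,2:]*[c["fx"],c["fy"]]+[c["cx"],c["cy"]]
def ray(n,uv,z):
    c=arm.camera_info(n);C=-c["R"].T@c["t"]
    d=c["R"].T@[(uv[0]-c["cx"])/c["fx"],(uv[1]-c["cy"])/c["fy"],1]
    return (C+d*(z-C[2])/d[2])[:3]
def px(p,s,o): return (np.array(p)+.5)/s-.5+o
def w(pose,P):
    x,y,a=pose;P=np.atleast_2d(P);c,s=np.cos(a),np.sin(a)
    return np.c_[x+c*P[:,0]-s*P[:,1],y+s*P[:,0]+c*P[:,1],P[:,2]]
E
python3 - <<'E'
from h import *
T=lambda p:px(p,6.6,[178,145]); S=lambda p:px(p,4,[215,150]); K=lambda p:px(p,5,[295,155])
m=1e-3
F=[("s",S((257,203)),(0,-55,65),0),("s",S((325,247)),(0,-130,65),0),("s",S((322,292)),(0,-130,5),0),
("s",S((160,148)),(0,64,65),0),("s",S((187,155)),(0,35,65),0),("s",S((187,202)),(0,35,5),0),("s",S((162,188)),(0,64,5),0),
("t",T((742,165)),(0,-130,65),0),("t",T((597,181)),(0,-55,65),0),("t",T((358,205)),(0,64,65),0),("t",T((418,198)),(0,35,65),0),
("s",S((25,125)),(-64,-3,52),1),("s",S((27,157)),(-64,-3,16),1),("s",S((135,70)),(66,-3,52),1),
("t",T((160,388)),(-64,0,52),1),("t",T((122,138)),(66,0,52),1)]
N={"s":"scene","t":"top"}
def r(p):
    o=[]
    for n,uv,P,st in F:
        P=np.array(P)*m; P[1]+=st*p[3]
        o.append(proj(N[n],w(p[:3],P))[0]-uv)
    return np.array(o).ravel()
f=least_squares(r,[.55,.03,.1,.12],loss="soft_l1");print("fix",f.x.round(4));print(f.fun.reshape(-1,2).round(1).tolist())
p=f.x
for n,uv in(("top",T((298,72))),("top",T((302,85))),("scene",S((205,106)))):
    q=ray(n,uv,.052);d=q[:2]-p[:2];c,s=np.cos(p[2]),np.sin(p[2]);print(n,q.round(4),"fixture",(c*d[0]+s*d[1]).round(4),(-s*d[0]+c*d[1]).round(4))
G=[("t",K((57,118)),(30,100,78)),("t",K((38,212)),(-30,100,78)),("t",K((360,168)),(30,-100,78)),("t",K((350,258)),(-30,-100,78)),
("s",S((262,310)),(-30,100,78)),("s",S((335,293)),(30,100,78)),("s",S((380,500)),(-30,-100,78)),("s",S((465,472)),(30,-100,78)),("s",S((383,567)),(-30,-100,0)),("s",S((460,542)),(30,-100,0))]
g=least_squares(lambda p:np.array([proj(N[n],w(p,np.array(P)*m))[0]-uv for n,uv,P in G]).ravel(),[.45,-.2,-.1],loss="soft_l1")
print("rack",g.x.round(4));print(g.fun.reshape(-1,2).round(1).tolist())
print("grip",w(p[:3],np.array([.047,p[3]+.013,.08])), "drop",ray("top",K((205,62)),.05))
import json;json.dump([p.tolist(),g.x.tolist()],open("fit.json","w"))
E
```

```text
fix [0.5512 0.0025 0.1919 0.1769]
[[0.5, 0.1], [0.1, 0.0], [-0.4, 2.2], [0.7, -2.1], [-0.4, -0.1], [-0.6, 1.3], [0.2, 1.0], [0.0, -1.9], [-0.4, -0.3], [0.1, 2.4], [-0.3, 1.9], [0.9, 0.2], [0.9, -0.0], [0.1, 0.0], [-0.2, 0.2], [-0.9, -0.4]]
top [0.6158 0.0978 0.052 ] fixture 0.0816 0.0813
top [0.6092 0.0957 0.052 ] fixture 0.0747 0.0804
scene [0.6079 0.1026 0.052 ] fixture 0.0748 0.0874
rack [ 0.4969 -0.2693 -0.1513]
[[-0.3, -0.4], [0.7, -1.0], [0.1, -0.3], [-0.4, -0.0], [-0.7, -0.5], [-1.5, -1.6], [2.7, 0.2], [0.8, 0.2], [-0.7, 1.4], [-1.5, 0.7]]
grip [[0.56109179 0.19790196 0.08      ]] drop [ 0.58278201 -0.27857562  0.05      ]
```

```bash
python3 - <<'E'
from h import *
T=lambda p:px(p,6.6,[178,145]); S=lambda p:px(p,4,[215,150]); K=lambda p:px(p,5,[295,155])
m=1e-3
F=[("s",S((257,203)),(0,-55,65),0),("s",S((325,247)),(0,-130,65),0),("s",S((322,292)),(0,-130,5),0),
("s",S((160,148)),(0,64,65),0),("s",S((187,202)),(0,35,5),0),
("t",T((742,170)),(0,-130,5),0),("t",T((597,188)),(0,-55,5),0),("t",T((364,228)),(0,64,5),0),("t",T((420,220)),(0,35,5),0),
("s",S((25,125)),(-64,-3,52),1),("s",S((27,157)),(-64,-3,16),1),("s",S((135,70)),(66,-3,52),1),
("t",T((160,385)),(-64,0,52),1),("t",T((122,138)),(66,0,52),1)]
N={"s":"scene","t":"top"}
def fit(F,x0):
  def r(p):
    o=[]
    for n,uv,P,st in F:
        P=np.array(P)*m; P[1]+=st*p[3]
        o.append(proj(N[n],w(p[:3],P))[0]-uv)
    return np.array(o).ravel()
  f=least_squares(r,x0,loss="soft_l1");print("fix",f.x.round(4));print(f.fun.reshape(-1,2).round(1).tolist());return f.x
for FF in (F,[a for a in F if a[0]=="t"],[a for a in F if a[0]=="s"]): 
  p=fit(FF,[.55,.03,.1,.12])
  for n,uv in(("top",T((298,72))),("top",T((302,85))),("scene",S((205,106)))):
    q=ray(n,uv,.052);d=q[:2]-p[:2];c,s=np.cos(p[2]),np.sin(p[2]);print(n,q.round(4),"fixture",(c*d[0]+s*d[1]).round(4),(-s*d[0]+c*d[1]).round(4))
  print("grip",w(p[:3],np.array([.047,p[3]+.013,.08])))
  print("blackgrip top view",ray("top",T((96,168)),.096))
E
```

```text
fix [0.5518 0.0018 0.1952 0.1777]
[[0.8, 0.1], [0.4, 0.0], [-0.1, 2.2], [0.9, -2.0], [-0.4, 1.4], [-1.6, -0.3], [-1.0, 0.8], [0.3, 0.9], [0.1, 0.6], [0.9, 0.2], [0.9, 0.0], [0.0, 0.0], [-0.2, 0.7], [-1.0, -0.4]]
top [0.6158 0.0978 0.052 ] fixture 0.0814 0.0818
top [0.6092 0.0957 0.052 ] fixture 0.0745 0.081
scene [0.6079 0.1026 0.052 ] fixture 0.0746 0.088
grip [[0.56090352 0.19798635 0.08      ]]
blackgrip top view [0.55932779 0.19104417 0.096     ]
fix [ 5.530e-01 -2.000e-04  1.891e-01  1.779e-01]
[[-1.0, -0.5], [-0.4, 0.6], [0.8, 0.5], [0.7, 0.2], [0.2, 0.1], [-0.4, -1.1]]
top [0.6158 0.0978 0.052 ] fixture 0.0801 0.0845
top [0.6092 0.0957 0.052 ] fixture 0.0732 0.0836
scene [0.6079 0.1026 0.052 ] fixture 0.0732 0.0906
grip [[0.56330321 0.19609614 0.08      ]]
blackgrip top view [0.55932779 0.19104417 0.096     ]
fix [0.5514 0.004  0.203  0.1778]
[[0.4, -0.3], [0.1, -0.5], [-0.3, 1.7], [0.4, -2.3], [-0.9, 1.1], [0.3, 0.1], [0.4, -0.1], [-0.7, -0.2]]
top [0.6158 0.0978 0.052 ] fixture 0.082 0.0789
top [0.6092 0.0957 0.052 ] fixture 0.0751 0.0781
scene [0.6079 0.1026 0.052 ] fixture 0.0752 0.0851
grip [[0.5589618  0.20036213 0.08      ]]
blackgrip top view [0.55932779 0.19104417 0.096     ]
```

Call:
drive_tool(
  deltas=[
    [[0,0,0,0,0,-0.0767,1],[0,0,0,0,0,-0.0767,1],[0,0,0,0,0,-0.0767,1],[0,0,0,0,0,-0.0767,1],[0,0,0,0,0,-0.0767,1]],
  ],
)

```text
clock: 0.6
ee_pos: [0.2236, 0.5024, 0.4043]
tcp_rot: [0.296, -3.127, 0.001]
wrist_force: [-0.7, 0.5, -0.1]
finger_gap: 0.0849
finger_force: 0.0
```

Call:
drive_tool(
  deltas=[
    [[-0.46,-0.6,0.12,0,0,0,1],[-0.46,-0.6,0.12,0,0,0,1],[-0.46,-0.6,0.12,0,0,0,1],[-0.46,-0.6,0.12,0,0,0,1],[-0.46,-0.6,0.12,0,0,0,1],[-0.46,-0.6,0.12,0,0,0,1],[-0.46,-0.6,0.12,0,0,0,1],[-0.46,-0.6,0.12,0,0,0,1],[-0.46,-0.6,0.12,0,0,0,1],[-0.46,-0.6,0.12,0,0,0,1],[-0.46,-0.6,0.12,0,0,0,1],[-0.46,-0.6,0.12,0,0,0,1]],
  ],
)

```text
clock: 1.8
ee_pos: [0.5617, 0.1977, 0.3321]
tcp_rot: [0.288, -3.128, 0.0]
wrist_force: [0.7, 0.5, -0.1]
finger_gap: 0.0854
finger_force: 0.0
```

```bash
cat >> h.py <<'E'
def rep(p=None,tgt=None):
    s=arm.get_state();M=Rn.from_rotvec(s["tcp_rot"]).as_matrix()
    print("t",s["clock"],"pos",s["ee_pos"].round(4),"xt",M[:,0].round(3),"yt",M[:,1].round(3),"zt",M[:,2].round(3),"F",s["wrist_force"].round(1),"gap",round(s["finger_gap"],4),"q6",s["qpos"][5].round(2))
    if tgt is not None: print("move units",(M.T@(np.array(tgt)-s["ee_pos"])/.05).round(3))
    return s,M
def crop(n,box,f,name):
    im=arm.read_camera(n);cv2.imwrite("pics/"+name,cv2.resize(im[box[1]:box[3],box[0]:box[2]],None,fx=f,fy=f,interpolation=cv2.INTER_CUBIC))
E
python3 -c "
from h import *
rep(tgt=[.561,.196,.3])
im=arm.read_camera('scene');a=cv2.resize(im[130:270,215:345],None,fx=4,fy=4,interpolation=cv2.INTER_CUBIC)
cv2.imwrite('pics/d1.png',a)"
```

```text
t 1.8 pos [0.5617 0.1977 0.3321] xt [-0.983 -0.183  0.001] yt [-0.183  0.983  0.   ] zt [-0.001 -0.    -1.   ] F [ 0.7  0.5 -0.1] gap 0.0854 q6 0.01
move units [ 0.02  -0.03   0.642]
```

View pics/d1.png

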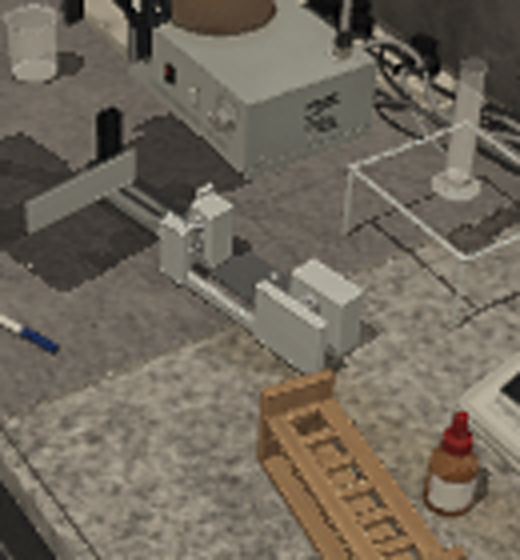

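The grip block's top sits at about (110,112) in this crop, and the gripper is above the frame. I'll check the grip position from the scene camera.

```bash
python3 -c "
from h import *
print(ray('scene',px((110,113),4,[215,130]),.096))
for q in ([.561,.198],[.559,.191],[.556,.196]): print(px((0,0),1,0), (proj('scene',[q+[.096]])-[215,130])*4, (proj('top',[q+[.096]])-[178,145])*6.6)
"
```

```text
[0.56165939 0.1957367  0.096     ]
[0. 0.] [[106.67164274 110.55969807]] [[ 78.91981507 161.57322682]]
[0. 0.] [[108.58624229 114.73253026]] [[ 93.27195461 165.87243761]]
[0. 0.] [[103.10450017 113.12503268]] [[ 82.75488247 171.87031182]]
```

Call:
drive_tool(
  deltas=[
    [[0.04,-0.07,0.64,0,0,0,1],[0,0,0.64,0,0,0,1],[0,0,0.64,0,0,0,1],[0,0,0,0,0,0,0],[0,0,0,0,0,0,0],[0,0,0,0,0,0,0],[0,0,0,0,0,0,0],[0,0,0,0,0,0,0]],
  ],
)

```text
clock: 2.65
ee_pos: [0.5597, 0.1953, 0.2382]
tcp_rot: [-0.288, 3.126, 0.001]
wrist_force: [-2.6, -1.4, 6.8]
finger_gap: 0.0151
finger_force: 58.3
```

Call:
drive_tool(
  deltas=[
    [[0,-0.1,0,0,0,0,0],[0,-0.2,0,0,0,0,0],[0,-0.2,0,0,0,0,0],[0,-0.2,0,0,0,0,0],[0,-0.2,0,0,0,0,0],[0,-0.2,0,0,0,0,0],[0,-0.2,0,0,0,0,0],[0,-0.2,0,0,0,0,0],[0,-0.1,0,0,0,0,0],[0,0,0,0,0,0,0]],
  ],
)

```text
clock: 3.65
ee_pos: [0.5739, 0.1158, 0.2382]
tcp_rot: [-0.286, 3.127, -0.001]
wrist_force: [-4.6, -3.6, 8.7]
finger_gap: 0.0153
finger_force: 59.0
```

```bash
python3 -c "
from h import *
rep()
a=arm.read_camera('top')[145:210,178:268];b=arm.read_camera('scene')[155:215,215:305]
a=cv2.resize(a,None,fx=6,fy=6,interpolation=cv2.INTER_CUBIC)[:290];b=cv2.resize(b,None,fx=6,fy=6,interpolation=cv2.INTER_CUBIC)[:300]
cv2.imwrite('pics/e1.png',np.vstack([a,b]))
"
```

```text
t 3.65 pos [0.5739 0.1158 0.2382] xt [-0.983 -0.182 -0.001] yt [-0.182  0.983 -0.001] zt [ 0.001 -0.    -1.   ] F [-4.6 -3.6  8.7] gap 0.0153 q6 -0.13
```

View pics/e1.png

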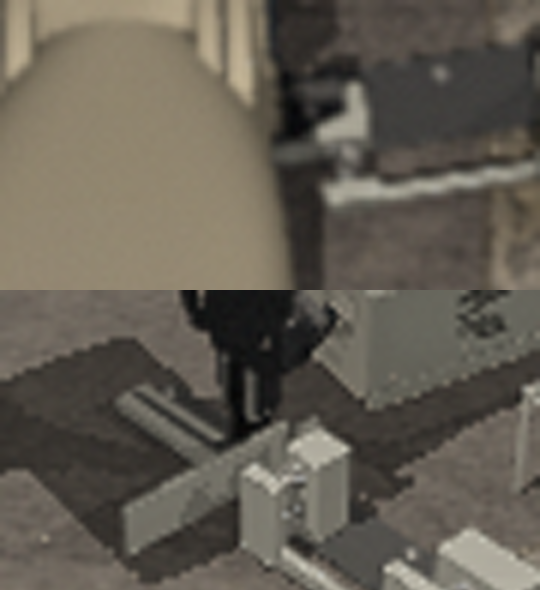

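The plate's top back corner is at (287,425) in the lower crop, with the marker just to its right near (310,420). I'll enlarge the marker as it looked before the move next to the current view.

```bash
python3 -c "
from h import *
t=cv2.imread('top0_raw.png')[150:175,214:240];s=cv2.imread('scene0_raw.png')[168:193,252:278]
n=arm.read_camera('scene')[168:193,252:278];f=cv2.imread('scene0_raw.png')[155:180,228:254]
z=lambda i:cv2.resize(cv2.convertScaleAbs(i,alpha=1.3),None,fx=12,fy=12,interpolation=cv2.INTER_CUBIC)[:295]
cv2.imwrite('pics/f1.png',np.vstack([np.hstack([z(t),z(s)]),np.hstack([z(n),z(f)])]))
"
```

```text
(no output)
```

View pics/f1.png

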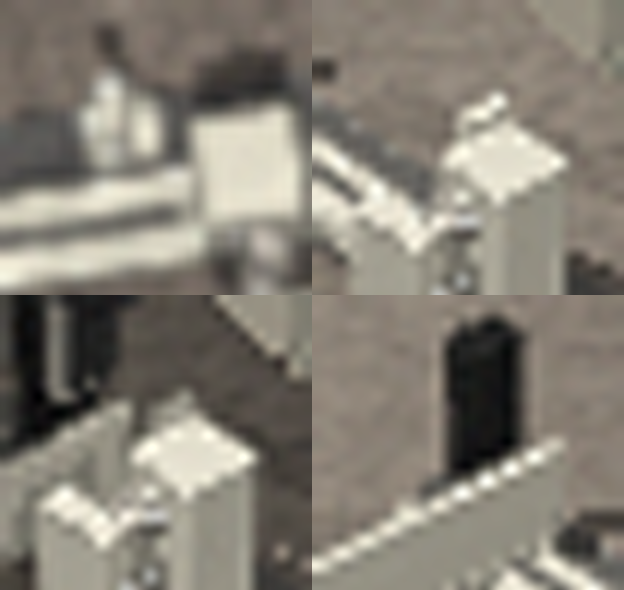

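```bash
python3 -c "
from h import *
a=.178;c,s=np.cos(a),np.sin(a);o=np.array([.552,.0018])
def fx(n,p,off,z=.052):
    q=ray(n,px(p,12,off),z);d=q[:2]-o;return n,p,(1e3*np.array([c*d[0]+s*d[1],-s*d[0]+c*d[1]])).round(1)
print('marker'); 
for p in [(106,72),(110,103),(112,135)]: print(fx('top',p,[214,150]))
for p in [(148,130),(172,113),(193,100)]: print(fx('scene',p,[252,168]))
print('plate now scene'); print(fx('scene',(125,108),[252,168]))
print(fx('scene',((125-0)*2,(505-290)*2),[215,155]),fx('scene',(287*2,(425-290)*2),[215,155]))
print('plate init scene (back end top)',fx('scene',(250,145),[228,155]),fx('scene',(0,275),[228,155]))
T=lambda p:px(p,6.6,[178,145])
for p in [(160,385),(141,263),(122,138)]:
    q=ray('top',T(p),.052)[:2]-o;print('init top',(1e3*np.array([c*q[0]+s*q[1],-s*q[0]+c*q[1]])).round(1))
"
```

```text
marker
('top', (106, 72), array([79.8, 84.4]))
('top', (110, 103), array([71. , 84.7]))
('top', (112, 135), array([62.1, 85.5]))
('scene', (148, 130), array([57.9, 84. ]))
('scene', (172, 113), array([69.3, 85.5]))
('scene', (193, 100), array([78.8, 86.1]))
plate now scene
('scene', (125, 108), array([60.3, 97. ]))
('scene', (250, 430), array([-65.,  99.])) ('scene', (574, 270), array([59.4, 93.7]))
plate init scene (back end top) ('scene', (250, 145), array([ 64.9, 178.5])) ('scene', (0, 275), array([-37.8, 177.1]))
init top [-65.  175.7]
init top [ -3.  175.9]
init top [ 61.  175.8]
```

Call:
drive_tool(
  deltas=[
    [[0,-0.055,0,0,0,0,0],[0,-0.1,0,0,0,0,0],[0,-0.05,0,0,0,0,0],[0,0,0,0,0,0,0],[0,0,0,0,0,0,0.5],[0,0,0,0,0,0,1],[0,0,0,0,0,0,1],[0,0,0,0,0,0,1]],
  ],
)

```text
clock: 4.6
ee_pos: [0.576, 0.1064, 0.2367]
tcp_rot: [-0.288, 3.128, -0.0]
wrist_force: [-1.3, -0.6, 0.3]
finger_gap: 0.0722
finger_force: 0.0
```

```bash
python3 -c "
from h import *
s,M=rep()
a=.178;c,ss=np.cos(a),np.sin(a);d=s['ee_pos'][:2]-[.552,.0018];print('stop y',-ss*d[0]+c*d[1]-.013)"
```

```text
t 4.6 pos [0.576  0.1064 0.2367] xt [-0.983 -0.183 -0.   ] yt [-0.183  0.983 -0.   ] zt [ 0. -0. -1.] F [-1.3 -0.6  0.3] gap 0.0722 q6 -0.14
stop y 0.08572527230757292
```

Call:
drive_tool(
  deltas=[
    [[0,0,-0.4,0,0,0,1],[0,0,-0.8,0,0,0,1],[0,0,-0.8,0,0,0,1],[0,0,-0.8,0,0,0,1],[0,0,0,0,0,0.0933,1],[0,0,0,0,0,0.0933,1],[0,0,0,0,0,0.0933,1],[0,0,0,0,0,0.0933,1],[0,0,0,0,0,0.0933,1],[0,0,0,0,0,0.0933,1],[0,0,0,0,0,0.0933,1],[0,0,0,0,0,0.0933,1]],
  ],
)

```text
clock: 5.8
ee_pos: [0.5759, 0.1064, 0.3766]
tcp_rot: [-1.499, -2.761, 0.0]
wrist_force: [0.5, -0.4, 0.4]
finger_gap: 0.0851
finger_force: 0.0
```

Call:
drive_tool(
  deltas=[
    [[0,0,0,0,0,0.0933,1],[0,0,0,0,0,0.0933,1],[0,0,0,0,0,0.0933,1],[0,0,0,0,0,0.0933,1],[0,0,0,0,0,0.0933,1],[0,0,0,0,0,0,1]],
  ],
)

```text
clock: 6.4
ee_pos: [0.5759, 0.1064, 0.3766]
tcp_rot: [-2.385, -2.045, 0.0]
wrist_force: [-0.3, -0.2, -0.9]
finger_gap: 0.0854
finger_force: 0.0
```

```bash
python3 -c "
from h import *
rep(tgt=[.497,-.269,.33])"
```

```text
t 6.4 pos [0.5759 0.1064 0.3766] xt [ 0.152  0.988 -0.   ] yt [ 0.988 -0.152 -0.   ] zt [-0. -0. -1.] F [-0.3 -0.2 -0.9] gap 0.0854 q6 1.76
move units [-7.661 -0.417  0.932]
```

Call:
drive_tool(
  deltas=[
    [[-0.766,-0.042,0.09,0,0,0,1],[-0.766,-0.042,0.09,0,0,0,1],[-0.766,-0.042,0.09,0,0,0,1],[-0.766,-0.042,0.09,0,0,0,1],[-0.766,-0.042,0.09,0,0,0,1],[-0.766,-0.042,0.09,0,0,0,1],[-0.766,-0.042,0.09,0,0,0,1],[-0.766,-0.042,0.09,0,0,0,1],[-0.766,-0.042,0.09,0,0,0,1],[-0.766,-0.042,0.09,0,0,0,1],[0,0,0,0,0,0,1]],
  ],
)

```text
clock: 7.5
ee_pos: [0.4967, -0.273, 0.3307]
tcp_rot: [-2.382, -2.049, 0.002]
wrist_force: [0.1, 0.7, -0.0]
finger_gap: 0.0852
finger_force: 0.0
```

```bash
python3 -c "
from h import *
rep(tgt=[.497,-.269,.203])
t=arm.read_camera('top')[145:195,208:248];s=arm.read_camera('scene')[160:210,235:275]
cv2.imwrite('top1_raw.png',arm.read_camera('top'));cv2.imwrite('scene1_raw.png',arm.read_camera('scene'))
z=lambda i:cv2.resize(cv2.convertScaleAbs(i,alpha=1.2),None,fx=9.9,fy=9.9,interpolation=cv2.INTER_CUBIC)
cv2.imwrite('pics/g1.png',np.hstack([z(t),z(s)]))
"
```

```text
t 7.5 pos [ 0.4967 -0.273   0.3307] xt [ 0.15   0.989 -0.001] yt [ 0.989 -0.15  -0.001] zt [-0.001 -0.    -1.   ] F [ 0.1  0.7 -0. ] gap 0.0852 q6 1.07
move units [ 0.081 -0.004  2.555]
```

View pics/g1.png

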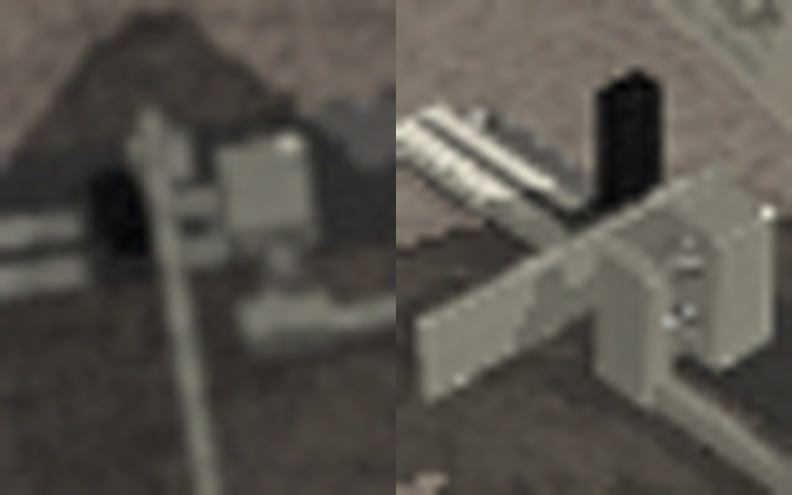

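The plate's line runs straight into the marker in both views. I'll check the offset sub-pixel from column centroids.

```bash
python3 -c "
from h import *
g=cv2.cvtColor(cv2.imread('top1_raw.png'),cv2.COLOR_BGR2GRAY).astype(float)
g0=cv2.cvtColor(cv2.imread('top0_raw.png'),cv2.COLOR_BGR2GRAY).astype(float)
print(g[154:178,216:232].astype(int))
P=[]
for v in range(173,194):
    r=g[v,220:234];k=r.argmax();x=np.arange(k-2,k+3);wt=np.clip(r[k-2:k+3]-r[k-2:k+3].min(),0,None);P.append((v,220+(x*wt).sum()/wt.sum()))
P=np.array(P);f=np.polyfit(P[:,0],P[:,1],1);print(f,(P[:,1]-np.polyval(f,P[:,0])).round(2))
for v in range(154,173):print(v,np.polyval(f,v).round(2))
print(g0[154:168,216:232].astype(int))
"
```

```text
[[46 52 52 49 49 50 49 47 48 51 47 46 46 51 51 51]
 [46 48 50 48 44 50 54 57 48 48 48 46 48 51 51 53]
 [46 47 48 49 46 52 71 79 58 46 47 47 51 52 50 49]
 [43 48 49 51 45 52 85 94 70 54 50 41 42 41 42 44]
 [44 44 46 47 49 61 82 93 82 75 68 48 37 34 37 38]
 [43 42 44 38 52 81 87 93 87 91 85 54 38 40 51 56]
 [39 38 37 37 48 76 83 87 86 95 93 59 36 53 84 88]
 [39 37 36 31 39 62 72 85 89 95 93 63 36 51 86 96]
 [34 28 20 17 23 44 70 90 90 88 86 60 36 46 78 93]
 [31 17 13  7 12 25 59 92 94 74 61 55 52 54 74 91]
 [30 14 12 12  9 13 46 86 97 80 73 82 82 79 75 90]
 [34 18 14 13 10 10 31 72 92 88 89 86 85 81 75 91]
 [42 20 16 15 12 12 24 62 87 81 77 76 74 75 72 93]
 [47 22 12 14  9 10 21 58 88 78 56 42 51 63 70 87]
 [46 27 19  9  6  4 14 52 91 87 58 44 55 66 71 74]
 [36 27 24 11  7  7 13 48 93 97 81 78 80 82 80 64]
 [41 33 31 17 14 16 15 44 88 96 84 84 84 84 79 59]
 [59 42 32 26 28 27 29 41 75 93 79 76 73 69 59 45]
 [66 41 30 30 31 26 27 32 62 85 70 54 46 46 42 38]
 [67 42 34 31 31 34 36 39 59 86 72 48 41 41 40 39]
 [45 44 42 37 39 43 41 42 61 90 85 57 42 46 45 44]
 [46 45 41 39 41 43 43 43 56 
[... 731 characters left out ...]
  88  74  61  67  69  53  41]
 [ 78  80  84  86  86 106 144 159 121 121 112  78  61  62  45  39]
 [ 60  65  70  73 102 154 159 160 128 148 147  98  67  67  79  85]
 [ 65  66  66  67  97 153 154 150 126 160 168 110  66  86 138 155]
 [ 69  70  69  63  81 128 135 128 116 158 172 112  64  85 148 168]
 [ 69  66  67  60  70 110 140 137 116 139 150 100  59  80 141 165]
 [ 66  63  61  58  62  93 130 126 103  97  98  88  85  97 134 162]
 [ 55  53  52  53  60  76 103 105  97  98 111 136 157 153 135 160]
 [ 80  86  85  89 100 130 162 167 162 162 161 160 162 155 127 157]
 [149 156 151 148 157 168 177 175 170 163 154 146 146 140 121 157]
 [162 161 155 155 157 161 156 141 122 111  97  84  95 116 116 154]]
```

Alignment is within about 1 mm. Now I'll grasp the rack.

Call:
drive_tool(
  deltas=[
    [[0.08,0,0.5,0,0,0,1],[0,0,0.5,0,0,0,1],[0,0,0.5,0,0,0,1],[0,0,0.5,0,0,0,1],[0,0,0.5,0,0,0,1],[0,0,0,0,0,0,1],[0,0,0,0,0,0,0],[0,0,0,0,0,0,0],[0,0,0,0,0,0,0],[0,0,0,0,0,0,0],[0,0,0,0,0,0,0]],
  ],
)

```text
clock: 8.8
ee_pos: [0.4987, -0.265, 0.2086]
tcp_rot: [2.38, 2.047, 0.002]
wrist_force: [0.4, 2.6, 5.7]
finger_gap: 0.0585
finger_force: 64.9
```

Call:
drive_tool(
  deltas=[
    [[0,0,-0.2,0,0,0,0],[0,0,-0.4,0,0,0,0],[0,0,-0.4,0,0,0,0],[0,0,0,0,0,0,0]],
  ],
)

```text
clock: 9.2
ee_pos: [0.4988, -0.2656, 0.2599]
tcp_rot: [2.379, 2.045, 0.002]
wrist_force: [0.7, 0.7, -3.3]
finger_gap: 0.0586
finger_force: 66.1
```

```bash
python3 -c "
from h import *
rep(tgt=[.497,-.269,.203])"
```

```text
t 9.2 pos [ 0.4988 -0.2656  0.2599] xt [ 0.15   0.989 -0.003] yt [ 0.989 -0.15   0.004] zt [ 0.004 -0.003 -1.   ] F [ 0.7  0.7 -3.3] gap 0.0586 q6 1.08
move units [-0.07  -0.03   1.139]
```

Call:
drive_tool(
  deltas=[
    [[0,0,0,0,0,-0.0698,0],[0,0,0,0,0,-0.0698,0],[0,0,0,0,0,-0.0698,0],[0,0,0,0,0,0,0],[0.4,0.08,0,0,0,0,0],[0.58,0.11,0,0,0,0,0],[0.58,0.11,0,0,0,0,0],[0.58,0.11,0,0,0,0,0],[0.58,0.11,0,0,0,0,0],[0.58,0.11,0,0,0,0,0],[0.58,0.11,0,0,0,0,0],[0.58,0.11,0,0,0,0,0]],
  ],
)

```text
clock: 10.4
ee_pos: [0.5003, -0.037, 0.2564]
tcp_rot: [-2.02, -2.406, 0.0]
wrist_force: [0.6, -0.4, -3.5]
finger_gap: 0.0587
finger_force: 66.1
```

```bash
cat >> h.py <<'E'
def fx(p,a=.178,o=(.552,.0018)):
    d=np.array(p[:2])-o;c,s=np.cos(a),np.sin(a);return (1e3*np.array([c*d[0]+s*d[1],-s*d[0]+c*d[1]])).round(1)
E
python3 -c "
from h import *
s,M=rep();print('TCP fixture',fx(s['ee_pos']))"
```

```text
t 10.4 pos [ 0.5003 -0.037   0.2564] xt [-0.173  0.985  0.   ] yt [ 0.985  0.173 -0.   ] zt [-0.  0. -1.] F [ 0.6 -0.4 -3.5] gap 0.0587 q6 1.16
TCP fixture [-57.8 -29. ]
```

Call:
drive_tool(
  deltas=[
    [[0,0,0.3,0,0,0,0],[0,0,0.3,0,0,0,0],[0,0,0.2,0,0,0,0],[0,0,0.1,0,0,0,0],[0,0,0.05,0,0,0,0],[0,0,0,0,0,0,0],[0,0,0,0,0,0,0]],
  ],
)

```text
clock: 11.1
ee_pos: [0.5007, -0.0384, 0.2095]
tcp_rot: [2.016, 2.409, 0.001]
wrist_force: [0.8, 0.3, -3.0]
finger_gap: 0.0584
finger_force: 66.1
```

```bash
python3 -c "
from h import *
s,M=rep();print('TCP fixture',fx(s['ee_pos']))
im=arm.read_camera('top')[145:220,200:332];cv2.imwrite('top2_raw.png',arm.read_camera('top'))
im2=arm.read_camera('scene')[155:275,225:357];cv2.imwrite('scene2_raw.png',arm.read_camera('scene'))
a=cv2.resize(im,None,fx=3,fy=3,interpolation=cv2.INTER_CUBIC);b=cv2.resize(im2,None,fx=5,fy=5,interpolation=cv2.INTER_CUBIC)
cv2.imwrite('pics/i1.png',b)
"
```

```text
t 11.1 pos [ 0.5007 -0.0384  0.2095] xt [-0.176  0.984 -0.   ] yt [0.984 0.176 0.001] zt [ 0.001 -0.    -1.   ] F [ 0.8  0.3 -3. ] gap 0.0584 q6 1.15
TCP fixture [-57.6 -30.5]
```

View pics/i1.png

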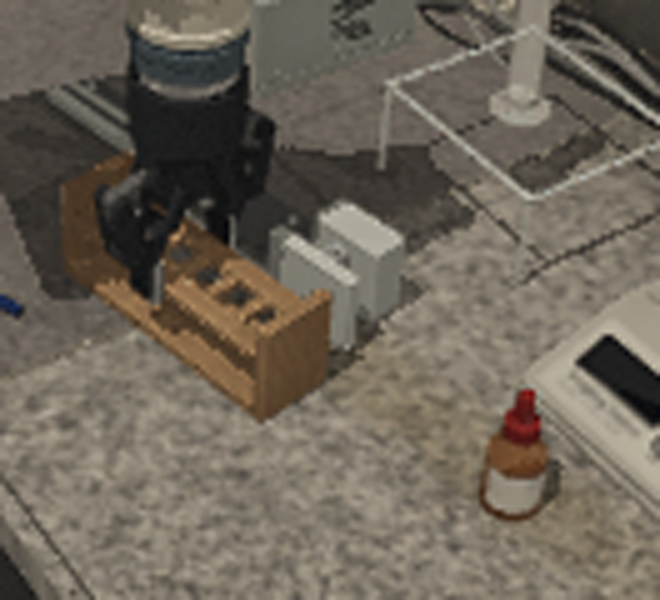

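The near end's top corners are at (258,355) and (330,295), the near bottom corner is at (262,420), and the far end's top corners are at (62,188) and (130,155). I'll fit the rack pose from these, plus the edges in the top view.

```bash
python3 -c "
from h import *
S=lambda p:px(p,5,[225,155]);m=1e-3
G=[(S((258,355)),(-30,-100,78)),(S((330,294)),(30,-100,78)),(S((262,421)),(-30,-100,0)),(S((62,188)),(-30,100,78)),(S((130,154)),(30,100,78))]
g=least_squares(lambda p:np.array([proj('scene',w(p,np.array(P)*m+[0,0,.001]))[0]-uv for uv,P in G]).ravel(),[.5,-.04,.178])
print(g.x.round(4),g.fun.reshape(-1,2).round(1).tolist(),'rack centre fixture',fx(g.x))
c=np.array([.5007,-.0384,.178])
c[:2]+=np.array([np.sin(.178),-np.cos(.178)])*.004
for y in(-100,100): print('pred top',[proj('top',w(c,np.array([x,y,78])*m))[0].round(1).tolist() for x in(-30,30)])
im=cv2.imread('top2_raw.png');hsv=cv2.cvtColor(im,cv2.COLOR_BGR2HSV)
np.set_printoptions(linewidth=250)
print((im[...,2].astype(int)-im[...,0])[172:212:2,222:310:2])
"
```

```text
[ 0.4989 -0.0466  0.1523] [[0.9, -2.6], [0.4, 1.1], [-0.8, 2.0], [-0.3, -0.2], [-0.3, -0.4]] rack centre fixture [-60.8 -38.2]
pred top [[296.8, 193.7], [293.6, 175.5]]
pred top [[235.7, 203.8], [232.7, 185.5]]
[[ 3  4  9  5  9  5  6  8  8  8 10  9  6 26 37 23 36 37 35 35 33 27 27 28 36 38 41 41 42 39 39 25 36 23 35 32 33 36 33 34 37 32 34 31]
 [ 7  8 10  6  8  7  8  8  9 11  8  9  9 36 35 25 36 35 37 36 38 38 38 37 33 27 30 27 36 41 34 26 35 21 35 30 30 32 35 36 38 36 35 33]
 [ 8  6 12  7  5  8  9  9 10 11  8  9 14 39 29 33 37 35 36 37 38 37 36 38 36 38 38 38 32 29 18 32 34 25 36 30 58 29 37 36 33 31 37 29]
 [ 5  6  9  7  8  7  8  8  6  7  6  5 23 40 25 38 41 35 36 38 37 36 36 37 36 38 37 40 42 37 29 35 32 30 35 46 71 24 32 33 33 28 30 29]
 [ 6  7  9  7  5  5  6  6  7  6  6  5 36 40 24 40 37 32 30 30 32 31 33 36 38 38 38 41 41 40 29 38 26 32 35 39 77 28 27 23 27 26 21 19]
 [ 7  8  9  8  6  7  6  5  7  8  7 13 40 38 30 43 28 21 23 28 27 29 31 32 32 37 40 41 44 37 26 38 22 36 35 45 81 33 22 22 30 25 23 28]
 [ 6  7  8  7  9  6  6  8  7 10 11 22 43 32 37 34 23 25 28 28 31 30 31 31 32 33
[... 1111 characters left out ...]
25 23 22 28 24 20 20 22]
 [ 5  8  7  8  7  5 12 18 26 28 28 29 32 32 33 32 33 32 31 32 31 32 31 32 33 33 33 31 33 32 31 29 24 24 22 19 23 23 17 27 25 21 22 24]
 [ 6  6  7  7  8  6 18 24 26 29 30 30 30 32 33 32 33 32 31 32 32 33 31 31 32 32 34 32 32 32 31 31 25 24 23 21 24 21 19 23 21 20 21 20]
 [11 10  7  8  6 14 22 27 28 29 31 32 32 32 33 32 31 32 32 31 32 33 33 32 33 32 32 34 32 33 31 30 25 23 22 18 19 21 23 21 15 16 21 19]
 [15 13 14 14 12 18 25 28 30 31 31 31 32 34 33 32 32 32 32 32 32 32 32 33 32 33 33 33 34 32 32 31 27 19 18 20 21 22 27 23 17 21 23 23]
 [15 14 17 15 16 21 25 28 30 31 33 31 34 33 33 32 33 32 33 32 31 31 32 32 33 32 33 32 33 32 33 32 29 21 20 22 23 21 22 18 23 22 20 18]]
```

Call:
drive_tool(
  deltas=[
    [[0.08,0,0,0,0,0,0],[0.15,0,0,0,0,0,0],[0.08,0,0,0,0,0,0],[0,0,0,0,0,0,0],[0,0,0,0,0,0,0]],
  ],
)

```text
clock: 11.8
ee_pos: [0.4978, -0.0227, 0.2092]
tcp_rot: [2.014, 2.411, -0.0]
wrist_force: [0.9, 0.5, -4.4]
finger_gap: 0.0587
finger_force: 66.1
```

```bash
python3 -c "
from h import *
np.set_printoptions(linewidth=250)
s,M=rep();print('TCP fixture',fx(s['ee_pos']))
im=arm.read_camera('top');cv2.imwrite('top3_raw.png',im);cv2.imwrite('scene3_raw.png',arm.read_camera('scene'))
im=im.astype(int)
print('R-B');print((im[...,2]-im[...,0])[178:208:2,220:244]);print('gray');print(im[...,1][178:208:2,220:244])
"
```

```text
t 11.8 pos [ 0.4978 -0.0227  0.2092] xt [-0.178  0.984 -0.   ] yt [0.984 0.178 0.   ] zt [ 0. -0. -1.] F [ 0.9  0.5 -4.4] gap 0.0587 q6 1.18
TCP fixture [-57.7 -14.5]
R-B
[[ 9  8  6  4  7  8  9  8  7  6  5  7  8  8  9  8  7  7  7 19 36 41 37 23]
 [ 7  8  6  5  9  8  9  7  6  8  4  5  6  5  8  7  7  6 15 33 40 39 31 22]
 [ 7  8  6  8  8  9  8 11  7  4  4  7  4  5  5  5  6  9 22 39 42 39 25 26]
 [ 8  5  6  8  7  6  9  9  7  5  5  6  6  6  5  5  6 18 35 43 41 37 26 35]
 [ 5  5  5  7  6  7  8 10 11 15 25 25 19 19 21 23 26 29 40 44 39 25 24 35]
 [ 7  6  6  6  5  8  6  9  7 18 35 40 38 40 40 38 32 35 41 42 37 25 17 21]
 [ 7  7  7  7  7  8  7  7  6 14 35 49 49 41 37 36 28 28 26 21 20 20 25 24]
 [ 6  5  6  7  7 11  7  5  6  8 29 44 47 39 39 33 23 19 21 23 23 25 27 28]
 [ 8  7  6  6  7  6  6  6  6  7 19 37 41 39 36 25 21 22 24 25 26 27 29 28]
 [ 7  7  7  4  8  8  5  8  8  6 10 31 35 25 19 19 22 24 25 26 28 29 28 30]
 [ 6  7  8  8  6  7  6  7  8  8 11 23 22 21 24 24 26 26 27 29 29 30 30 30]
 [ 4  6  7  6  6  5  7  7  7  7 12 16 21 25 25 27 27 28 30 29 30 30 31 29]
 [ 6  6  6  8  6  7  6  6  7 
[... 987 characters left out ...]
6 110]
 [ 45  46  39  37  40  41  38  47  73  71  51  45  45  40  51  64  77  86  95 102 105 111 113 114]
 [ 37  39  42  41  44  40  45  50  73  81  59  44  46  57  72  84  94  99 104 110 113 115 117 118]
 [ 42  44  45  46  42  38  38  41  61  75  62  51  61  78  89  97 104 108 111 114 117 118 120 122]
 [ 37  39  44  44  41  45  42  38  44  49  56  70  83  95 102 106 112 115 117 118 122 123 123 124]
 [ 38  41  41  41  46  47  45  42  44  60  76  88  98 104 109 114 116 118 121 122 124 123 124 124]
 [ 40  43  43  43  44  43  45  48  64  79  93 101 108 110 114 117 120 121 123 126 125 127 126 128]
 [ 51  44  39  41  43  45  51  68  82  94 101 108 113 115 117 122 122 122 125 126 128 128 126 127]]
```

```bash
python3 -c "
from h import *
for u,v in((229.5,190),(229.75,192),(230.15,194)): print('rack',fx(ray('top',(u,v),.079)))
for u,v in((227.9,190),(228.15,192),(228.5,194),(228.7,196)): print('plate',fx(ray('top',(u,v),.052)))
"
```

```text
rack [-40.4  78. ]
rack [-46.9  78.3]
rack [-53.5  78. ]
plate [-36.9  84.4]
plate [-43.6  84.7]
plate [-50.3  84.6]
plate [-57.  85.]
```

Call:
drive_tool(
  deltas=[
    [[0.04,0,0,0,0,0,0],[0,0,0.02,0,0,0,0],[0,0,0,0,0,0,0],[0,0,0,0,0,0,0]],
  ],
)

```text
clock: 12.3
ee_pos: [0.4973, -0.0209, 0.2089]
tcp_rot: [2.015, 2.41, 0.001]
wrist_force: [-2.8, 0.8, 6.7]
finger_gap: 0.0584
finger_force: 67.1
```

Call:
drive_tool(
  deltas=[
    [[0,0,-0.008,0,0,0,0],[0,0.08,0,0,0,0,0],[0,0.15,0,0,0,0,0],[0,0.15,0,0,0,0,0],[0,0.06,0,0,0,0,0],[0,0,0,0,0,0,0],[0,0,0,0,0,0,0]],
  ],
)

```text
clock: 13.0
ee_pos: [0.5195, -0.0171, 0.209]
tcp_rot: [2.015, 2.409, 0.0]
wrist_force: [-2.0, -1.0, 4.8]
finger_gap: 0.0584
finger_force: 67.0
```

```bash
cat >>h.py <<'E'
def ff(a=.178):
    s=arm.get_state();F=s["wrist_force"];c,q=np.cos(a),np.sin(a)
    print("F fixture",(c*F[0]+q*F[1]).round(2),(-q*F[0]+c*F[1]).round(2),F[2].round(2),"Tz",s["wrist_torque"].round(2),"TCP fx",fx(s["ee_pos"]),"z",s["ee_pos"][2].round(4))
E
python3 -c "
from h import *
ff()"
```

```text
F fixture -2.09 -0.62 4.75 Tz [-0.06  0.28 -0.02] TCP fx [-35.4 -12.9] z 0.209
```

Call:
drive_tool(
  deltas=[
    [[0,0,-0.006,0,0,0,0],[0,0,0,0,0,0,0],[0,0.04,0,0,0,0,0],[0,0,0,0,0,0,0],[0,0,0,0,0,0,0]],
  ],
)

```text
clock: 13.5
ee_pos: [0.5209, -0.0168, 0.209]
tcp_rot: [-2.015, -2.41, 0.001]
wrist_force: [-2.9, -2.0, 5.6]
finger_gap: 0.0583
finger_force: 67.0
```

```bash
python3 -c "
from h import *
ff()"
```

```text
F fixture -3.2 -1.41 5.6 Tz [-0.24  0.67  0.02] TCP fx [-33.9 -12.8] z 0.209
```

Call:
drive_tool(
  deltas=[
    [[0,0.04,0,0,0,0,0],[0,0,0,0,0,0,0],[0,0,0,0,0,0,0]],
  ],
)

```text
clock: 13.8
ee_pos: [0.5226, -0.0164, 0.209]
tcp_rot: [-2.015, -2.41, 0.002]
wrist_force: [-4.1, -2.0, 6.4]
finger_gap: 0.0586
finger_force: 67.2
```

```bash
python3 -c "
from h import *
ff()"
```

```text
F fixture -4.43 -1.24 6.36 Tz [-0.29  0.96  0.01] TCP fx [-32.1 -12.7] z 0.209
```

Call:
drive_tool(
  deltas=[
    [[0,0.06,0,0,0,0,0],[0,0,0,0,0,0,0],[0,0,0,0,0,0,0]],
  ],
)

```text
clock: 14.1
ee_pos: [0.5253, -0.0159, 0.209]
tcp_rot: [-2.015, -2.409, 0.003]
wrist_force: [-7.3, -2.4, 8.3]
finger_gap: 0.0581
finger_force: 67.4
```

```bash
python3 -c "
from h import *
ff()"
```

```text
F fixture -7.59 -1.1 8.35 Tz [-0.42  1.33  0.08] TCP fx [-29.5 -12.7] z 0.209
```

Call:
drive_tool(
  deltas=[
    [[0,0,-0.01,0,0,0,0],[0,0,0,0,0,0,0],[0,0,0,0,0,0,0]],
  ],
)

```text
clock: 14.4
ee_pos: [0.5253, -0.0159, 0.209]
tcp_rot: [-2.014, -2.409, 0.003]
wrist_force: [-5.8, -2.0, 3.9]
finger_gap: 0.0583
finger_force: 66.8
```

```bash
python3 -c "
from h import *
ff()"
```

```text
F fixture -6.09 -0.92 3.86 Tz [-0.47  1.07  0.12] TCP fx [-29.4 -12.7] z 0.209
```

Call:
drive_tool(
  deltas=[
    [[0,0,-0.01,0,0,0,0],[0,0,0,0,0,0,0],[0,0,0,0,0,0,0]],
  ],
)

```text
clock: 14.7
ee_pos: [0.5256, -0.0158, 0.2093]
tcp_rot: [-2.014, -2.409, 0.001]
wrist_force: [-3.4, -1.8, -5.8]
finger_gap: 0.0581
finger_force: 65.9
```

```bash
python3 -c "
from h import *
ff()"
```

```text
F fixture -3.64 -1.13 -5.83 Tz [-0.31  0.67  0.06] TCP fx [-29.1 -12.6] z 0.2093
```

Call:
drive_tool(
  deltas=[
    [[0,0.05,0,0,0,0,0],[0,0.06,0,0,0,0,0],[0,0,0,0,0,0,0],[0,0,0,0,0,0,0]],
  ],
)

```text
clock: 15.1
ee_pos: [0.5307, -0.0148, 0.2093]
tcp_rot: [-2.014, -2.409, 0.003]
wrist_force: [-6.2, -2.5, -3.6]
finger_gap: 0.0587
finger_force: 66.2
```

```bash
python3 -c "
from h import *
ff()"
```

```text
F fixture -6.53 -1.41 -3.57 Tz [-0.55  1.29  0.03] TCP fx [-23.9 -12.6] z 0.2093
```

Call:
drive_tool(
  deltas=[
    [[0,0,0.01,0,0,0,0],[0,0,0,0,0,0,0],[0,0,0,0,0,0,0]],
  ],
)

```text
clock: 15.4
ee_pos: [0.5308, -0.0148, 0.2091]
tcp_rot: [-2.014, -2.409, 0.002]
wrist_force: [-7.0, -2.1, -1.3]
finger_gap: 0.0586
finger_force: 66.3
```

```bash
python3 -c "
from h import *
rep();ff()
np.set_printoptions(linewidth=250)
im=arm.read_camera('top');cv2.imwrite('top4_raw.png',im);cv2.imwrite('scene4_raw.png',arm.read_camera('scene'))
im=im.astype(int)
print('R-B');print((im[...,2]-im[...,0])[166:206:2,218:244]);print('gray');print(im[...,1][166:206:2,218:244])
b=cv2.imread('top0_raw.png').astype(int)
print('right pad');print(im[...,1][162:178,275:292]);print(b[...,1][162:178,275:292])
"
```

```text
t 15.4 pos [ 0.5308 -0.0148  0.2091] xt [-0.177  0.984  0.   ] yt [ 0.984  0.177 -0.002] zt [-0.002 -0.    -1.   ] F [-7.  -2.1 -1.3] gap 0.0586 q6 1.21
F fixture -7.24 -0.86 -1.25 Tz [-0.43  1.36  0.07] TCP fx [-23.9 -12.6] z 0.2091
R-B
[[ 3 -2 -4 -3  3  6  8  8  7  6  6  7  7  9 10  9  9 19 37 41 38 25 26 38 41 41]
 [ 0 -1  0  2  1  4  9  8  5  2  3  6  7  8  8  7 12 30 41 42 37 24 34 40 41 37]
 [ 0  0  0  1 -3  4  8 10  7  8  8  6  8  3  5  6 19 37 42 39 28 24 38 41 40 29]
 [ 0  0  1  1  2  3  6  8  7  6  6  7  4  6  6  9 28 41 43 39 25 31 32 27 26 24]
 [ 5  4  7  6  6  7  6  8  8  9  4  7  6  7  7 15 36 43 41 32 21 21 23 25 25 27]
 [ 6  8 10  7  8  6  7  9 10 22 27 23 14 14 15 18 26 25 22 20 23 25 27 26 27 28]
 [ 5  9  7  9  5  5  6  7 11 26 43 40 36 38 32 22 19 20 23 26 26 28 30 29 29 30]
 [ 5  7  7  7  7  6  6  7  7 16 39 48 50 32 21 20 22 25 26 28 29 30 30 29 32 32]
 [ 6  6  4  6  7  8  7  5  7 11 29 41 32 22 21 23 25 27 28 29 29 29 30 30 32 31]
 [ 8  6  6  6  7  7  8  7  8  8 19 20 20 23 24 26 27 30 29 29 29 31 32 31 32 31]
 [ 8  8  4  5  6  8  5  5  7 12 17 21 25 26 28 29 31
[... 4488 characters left out ...]
117 148 168 170 167 166 166 171 177 180 182 182 175 142 117]
 [169 167 167 172 180 181 182 182 182 183 177 174 175 175 166 133 110]
 [183 182 183 182 176 173 172 174 178 174 152 136 126 119 116 108 101]
 [174 174 178 170 150 132 124 119 121 118 110 102  98  96  96  97 100]
 [117 116 121 116 108 100  97  95  97  96  88  89  99  99  95  92 102]
 [ 93  91  89  91  90  95  97  99 105 102  84  79  93 102 102  99 104]
 [ 94  85  78  80  83  89  85  89 102 104  91  88  91 101 110 105  96]
 [100  85  73  80  88  87  81  82  96 105 107  96  95  97 101  94  85]
 [ 93  86  75  81  94  97  98  94  97 112 117 101  88  92  90  80  83]
 [ 91  91  82  85  96 109 114 112 105 110 114 101  93  97  98  90  91]]
```

Call:
drive_tool(
  deltas=[
    [[0,0.016,0.002,0,0,0,0],[0,0,0,0,0,0,0],[0,0,0,0,0,0,0],[0,0,0,0,0,0,0]],
  ],
)

```text
clock: 15.9
ee_pos: [0.5315, -0.0146, 0.2091]
tcp_rot: [-2.014, -2.409, 0.002]
wrist_force: [-7.4, -2.3, 0.4]
finger_gap: 0.0585
finger_force: 66.4
```

```bash
python3 -c "
from h import *
rep();ff()
a=cv2.imread('top0_raw.png')[...,1].astype(float);b=arm.read_camera('top')[...,1].astype(float)
for c in range(285,290):
    f=lambda g:(lambda r:(lambda k:k+(.5*(r.min()+r.max())-r[k])/(r[k+1]-r[k]))(np.where((r[1:]>.5*(r.min()+r.max()))&(r[:-1]<=.5*(r.min()+r.max())))[0][0]))(g[160:171,c])
    print(c,round(f(a)-f(b),2),end=' ')
"
```

```text
t 15.9 pos [ 0.5315 -0.0146  0.2091] xt [-0.177  0.984  0.   ] yt [ 0.984  0.177 -0.002] zt [-0.002 -0.    -1.   ] F [-7.4 -2.3  0.4] gap 0.0585 q6 1.21
F fixture -7.65 -0.95 0.35 Tz [-0.39  1.33  0.07] TCP fx [-23.1 -12.6] z 0.2091
285 2.94 286 2.92 287 3.0 288 3.19 289 3.03
```

```bash
python3 -c "
from bench import arm
print(arm.close_job())"
```

```text
the job is handed in; nothing more can be done
None
```

The job is handed in at about 16 s: the stop is within about 1 mm of the marker, and the rack stands on the bench about 2 mm from the stop plate without having shifted it, held against both pads with the fence pushed in about 9.7 mm (7.7 N).

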